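Screw the port plug home with the socket key

TASK

The plug in the reactor's sloping port is in its thread but still stands proud. Take the larger of the two keys from the wooden stand, put it squarely over the plug's square head, in line with the sloping port and pushed on fully before you turn, and screw the plug clockwise all the way home, keeping the key square as it turns. Then put the key back upright in its empty well in the stand, leaving the smaller key and the glassware and bottles standing where they are.

Things in the scene. Friction and masses are not known exactly. Their poses are not given: they have to be found in the camera images.
- reactor: squat round steel bench reactor, fixed, 128 mm across its bolted flange; origin at the centre of its underside, on the bench, z up. Its port, a steel tube 54 mm across (collar 58), rises from the point 45 mm above the origin and leans 20 degrees from vertical to the reactor's -x, which points to the robot's left (+y) within 0.8 rad. A brass nozzle 84 mm high stands at x = +32 mm. Place and yaw vary
- plug_seat (a point): brass plug in the port: centre of the top face of its round flange (42 mm across). z: screw axis, out of the port, 20 degrees off vertical. On this face stands the square head, 20 mm across flats (sides along x, y), 18 mm high, the top 8 mm tapered to 12 mm. Turns with the plug and sinks 3 mm per rad; when home it is 62 mm up the port axis from the point 45 mm above the reactor's origin
- plug: the same plug as a whole; origin and axes as plug_seat
- plug_turn (a joint): turn of the plug in rad: 0 fully proud, growing as it is turned clockwise seen from outside, looking down into the port; 1.45 at its hard stop, home. It starts between 0.05 and 0.35. The thread rubs with about 0.2 N m, does not run back and is not turned by pushing
- big_key_wing (a point): the larger socket key, all steel, 136 mm long, about 0.25 kg, upright in one of the stand's wells (which one varies): centre of its flat grip wing, 108 mm above its lower end, z up along the key. The wing is 44 mm wide (x), 16 mm thick (y), and reaches from 80 to 136 mm above the lower end; under it a collar 24 mm across, then a round shaft 16 mm across down to the socket
- big_key_mouth (a point): lower end of the larger key: centre of its square socket's mouth, at the rim; axes as big_key_wing. Socket 32.4 mm square outside, 22.4 mm inside (sides along x, y), 20 mm deep: fits the plug's head in any of four turns, 1.2 mm to spare each side, about 0.13 rad of play either way. Fully on, its rim rests on the plug's flange and this point meets plug_seat
- big_key: the larger key as a whole; origin and axes as big_key_mouth
- small_key_wing (a point): the smaller key (108 mm long, wing 32 mm wide and 12 mm thick), whose socket is too small for the plug, upright in the other well: centre of its wing, 87 mm above its lower end. To be left alone
- stand: wooden block, fixed, 160 mm (x) by 76 mm (y) by 32 mm high; origin at the centre of its underside, on the bench. Two round wells 53 mm across, 24 mm deep, at x = -40 and +40 mm, in which the keys stand with their lower ends 8 mm above the bench. Reactor and stand change sides of the bench and vary in place and yaw
- well_a (a point): centre of the floor of the stand's well at x = -40 mm, 8 mm above the bench
- well_b (a point): centre of the floor of the stand's well at x = +40 mm, 8 mm above the bench
- reagent_bottle_1_mid (a point): bystander: tall brown reagent bottle with a screw cap, 68 mm across, 145 mm tall, loose, standing on the bench; this point is on its axis, 70 mm above its underside
- reagent_bottle_4_mid (a point): bystander: small white reagent bottle with a screw cap, 48 mm across, 85 mm tall, loose, standing on the bench; this point is on its axis, 40 mm above its underside
- mortar_mid (a point): bystander: white porcelain mortar, 73 mm across, 42 mm tall, loose, standing on the bench; this point is on its axis, 21 mm above its underside
- beaker_1_mid (a point): bystander: clear glass beaker, 68 mm across, 75 mm tall, loose, standing on the bench; this point is on its axis, 37 mm above its underside
- salt_jar_mid (a point): bystander: wide-mouthed jar with a lid, 64 mm across, 75 mm tall, loose, standing on the bench; this point is on its axis, 37 mm above its underside
- vial_3_mid (a point): bystander: screw vial with a cap, 30 mm across, 58 mm tall, loose, standing on the bench; this point is on its axis, 29 mm above its underside
Mind the look-alikes: they are no part of the job. Leave any red, turquoise or yellow look-alike of the big_key alone.

How it is judged (in metres and radians):
On the way, in this order (a step that is already met when the one before it is completed fails the run):
1. the larger key sits fully and squarely on the plug's head before the plug is turned (plug at less than 0.5 rad) (distance between big_key_mouth and plug_seat below 0.005 m and angle between the z axis of big_key_mouth and the z axis of plug_seat, either way round below 0.12 rad and value of joint plug_turn below 0.5 rad), for 0.1 s.
2. the plug is home with the key still squarely on it (distance between big_key_mouth and plug_seat below 0.005 m and angle between the z axis of big_key_mouth and the z axis of plug_seat, either way round below 0.12 rad and value of joint plug_turn above 1.3 rad), for 0.1 s.
At the end, for the whole second after the job is handed in: The plug is screwed home (at 1.3 rad or more of its 1.45) and the larger key stands at rest and upright (within 0.2 rad) in a well of the stand, its lower end within 15 mm of the centre of the well's floor (value of joint plug_turn above 1.3 rad and (distance between big_key_mouth and well_a below 0.015 m or distance between big_key_mouth and well_b below 0.015 m) and angle between big_key_mouth's own z axis and vertical below 0.2 rad and linear speed of big_key below 0.02 m/s); the robot touches nothing.
It fails at once if the plug is turned while the key is out of line with it by more than 0.12 rad, or is not fully on (more than 6 mm off) (velocity of joint plug_turn above 0.15 rad/s and (angle between the z axis of big_key_mouth and the z axis of plug_seat, either way round above 0.12 rad or distance between big_key_mouth and plug_seat above 0.006 m)).
It fails at once if the fingers touch the plug (contact force between the fingers and plug above 0.5 N).
It fails at once if the smaller key is moved by more than 30 mm (distance of small_key_wing from where it was at the start of the episode above 0.03 m).
It fails at once if a bottle, jar, vial, mortar or beaker is moved by more than 30 mm or knocked over (distance of any of reagent_bottle_1_mid, reagent_bottle_4_mid, mortar_mid, beaker_1_mid, salt_jar_mid, vial_3_mid from where it was at the start of the episode above 0.03 m or angle between any of reagent_bottle_1_mid, reagent_bottle_4_mid, mortar_mid, beaker_1_mid, salt_jar_mid, vial_3_mid's own z axis and vertical above 0.4 rad).
It also fails if it takes over 54 s, if anything falls off the work surface, if the arm or the gripper's body presses on something with over 40 N, if the wrist force passes 120 N, or if a joint passes its speed limit or range.

ROBOT

A 6-joint arm with a two-finger parallel gripper is mounted at the origin on the work surface; the furniture and walls round the work are solid. World frame = base frame: x ahead of the robot, y to its left, z up, the work surface at z = 0. Lengths are in mm, angles in rad, forces in N, time in s.
With the tool pointing down it reaches from about 325 to 850 mm from the base axis. Payload 15.5 kg.
Tool frame: the origin (TCP) lies midway between the tips of the shut fingers; the grasp point (between the pads) lies 19 mm behind it; z points along the fingers, y is the direction in which the jaws open and shut (so a half turn about z gives the same grasp; the last joint's range is limited). The gripper opens to 91 mm and grips with 3 to 60 N. Pads are 32 mm wide; open, the fingers measure 118 mm over their backs; the gripper's body (76 mm by 178 mm) begins 60 mm behind the grasp point.
Start: joints at [-1.442, 0.494, 1.345, -0, 1.302, -0.096], TCP at [139.321, -609.275, 213.915] pointing down, gripper open.
Joint ranges: [-2.91, 2.91], [-0.82, 2.16], [0.22, 2.67], [-1.22, 4.37], [0.12, 2.79], [-3.08, 3.08]. Speed limits (rad/s): [1.89, 1.89, 2.57, 3.01, 3.01, 3.01].

INTERFACE

Orientations are given as a unit quaternion [x, y, z, w].
In Python, from rig import ctrl gives the robot as it stands. The module is installed in compiled form; this text tells all that it offers.
- The arm moves only by the tool arm_command, never from a script. Its argument "steps" is a list of rows, each a list of 7 numbers: the opening, from 0 (shut) to 1 (fully open), then the shift along the tool's x, y, z in mm, then the turn, a rotation vector about the tool's x, y, z in rad. A call has 1 to 20 rows; each row shifts and turns the pose as measured when the row begins, along the tool's axes as they then stand; what a row does not reach is not made up. A row lasts 1/12 s, in which the tool goes at most 41.7 mm and 7.16 degrees, less where a joint would pass 70% of its speed; a pose out of reach is approached as far as the arm can. A call is refused whole if a number of a shift passes 41.7 or a number of a turn 0.125, either way. A call with a gripper value outside its range is refused whole. The fingers move at their own pace and stop on an object; "newtons" is the grip in N (left out, the last holds). Time passes only in rows, so rows that do not move let the fingers close. It gives the time, the measured TCP pose, the force and the opening at its end, in the units of the state.
- ctrl.sense(): the state, without advancing time (a new reading comes with each control period).
- ctrl.snapshot(name): name is "scene" or "top" or "wrist"; returns a dict with "img" (384x512x3 uint8, red, green, blue), "intrinsics" (3x3 intrinsics, pixels), "R" (3x3) and "t" (3): a world point X has camera coordinates R X + t; the wrist camera has in their place "hand_eye" (4x4, takes a point from camera to tool coordinates, whose origin is the TCP and whose axes are the flange's). Camera axes: x right, y down, z forward; pixel columns grow to the right and rows downward; lengths in mm; the calibration is good to about 2 mm. A picture is of the moment at which its call begins: read the wrist's pose just before it. There is no depth.
- ctrl.close_job(): hands the job in, once; it reports no verdict.
The state is a dict: "time_s": time; "joint_positions": joint angles; "qd": joint speeds; "joint_efforts": joint torques, N m; "position": TCP position; "ee_rot": TCP orientation; "force": force on the tool from outside, world axes, zero at the start; "ft_torque": the same for the moment, N m; "grip_width": opening from 0.0 (shut) to 1.0 (fully open).
Only numpy, scipy, OpenCV 4.12 (cv2) and the standard library are available. Lean on these libraries where they do the work, as an engineer would, in place of code of your own. Each camera call takes 0.05 s, during which the arm holds its last target. There are 200 camera calls.

## Working session

There is one attempt and no reset: what is moved stays moved. The work goes in short steps, Python scripts to look and compute and a tool call to move; the robot and the scene stay as the last step left them, time stands still between calls to the robot, and variables do not carry over. Pictures are saved under pics/ and viewed, about 8 in all and at most 12, crops included, and the job is handed in when it is done.

Besides the shell and the picture viewer there is one more tool, called after "Request:" as name(argument=value, ...) on one line, values as JSON. arm_command: Moves the arm, as the interface text tells. Its arguments: {"type":"object","properties":{"steps":{"type":"array","items":{"type":"array","items":{"type":"number"}}},"newtons":{"type":"number"}},"required":["steps"]}

```bash
mkdir -p pics; python3 - <<'E'
from rig import ctrl
import cv2,pickle
d={}
for n in("scene","top"):
    s=ctrl.snapshot(n);d[n]=s
    cv2.imwrite(f"pics/{n}0.png",cv2.resize(s["img"][:,:,::-1],(800,600),interpolation=cv2.INTER_CUBIC))
    print(n,s["intrinsics"],s["R"],s["t"])
pickle.dump(d,open("c.pkl","wb"))
print(ctrl.sense())
E
```

```text
scene [[402.69711864   0.         260.50484808]
 [  0.         402.69711864 190.35315536]
 [  0.           0.           1.        ]] [[-0.91147226 -0.41095433 -0.01829913]
 [-0.2909254   0.67542824 -0.6776128 ]
 [ 0.29082766 -0.61230159 -0.73519116]] [490.26060558 237.73697029 828.30225506]
top [[493.01940789   0.         253.97611192]
 [  0.         493.01940789 195.30991789]
 [  0.           0.           1.        ]] [[-0.00138819 -0.99998069 -0.00605691]
 [-0.99542949  0.0019602  -0.09547928]
 [ 0.09548931  0.00589668 -0.99541299]] [ -54.98100177  541.15004776 1172.04881146]
{'time_s': 0.1, 'joint_positions': array([-1.44152304e+00,  4.94126798e-01,  1.34605653e+00,  8.09898795e-06,
        1.30249538e+00, -9.54869053e-02]), 'qd': array([ 0.00098037, -0.00093235, -0.00209269,  0.00039241, -0.00026392,
       -0.00246923]), 'joint_efforts': array([ 1.51505006e-03, -8.80241060e+01, -3.82543981e+01,  7.06262654e-02,
        4.83960437e-02, -2.61413163e-05]), 'position': array([ 139.26585042, -608.94340025,  213.39859419]), 'ee_rot': array([ 9.93691974e-01,  1.12142612e-01, -5.26962900e-06, -5.43020255e-04]), 'force': array([-0.69202846,  0.27058192, -0.0191617 ]), 'ft_torque': array([ 0.04156426, -0.01072693,  0.01349739]), 'grip_width': 0.9981623637864008}
```

View pics/scene0.png

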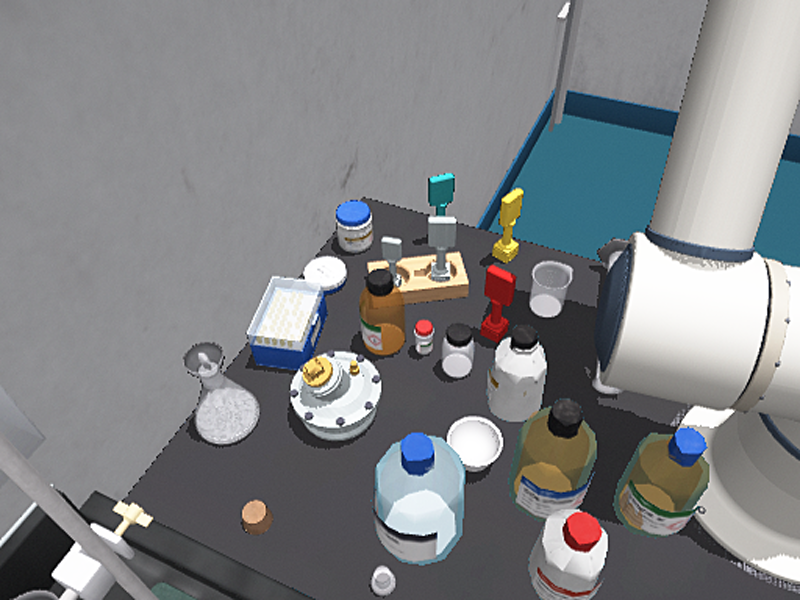

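View pics/top0.png

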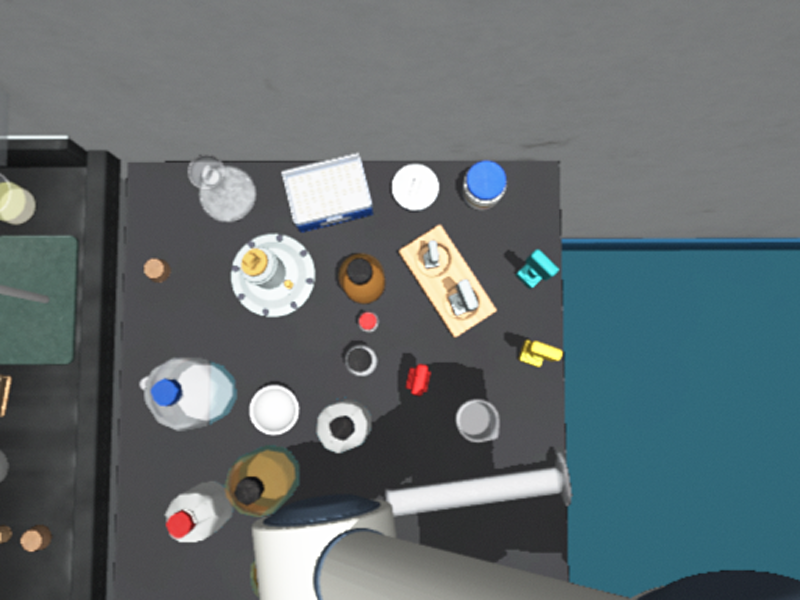

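The scene picture shows the larger steel key (wing ~442,232) and the reactor with its brass plug (~318,372). In the top view the stand is at ~(447,280), with the big key in the lower right well (~462,298). The small key is at ~(432,258), the reactor at ~(273,275) and the plug at ~(255,262). I'll enlarge these areas.

```bash
cat >h.py <<'E'
import numpy as np,pickle,cv2
from scipy.spatial.transform import Rotation as Ro
C=pickle.load(open("c.pkl","rb"))
def proj(n,X):
    s=C[n];p=(np.atleast_2d(X)@s["R"].T+s["t"])@s["intrinsics"].T
    return p[:,:2]/p[:,2:]
def ray(s,u):
    d=s["R"].T@np.linalg.solve(s["intrinsics"],[*u,1.]);return -s["R"].T@s["t"],d/np.linalg.norm(d)
def onz(n,u,z):
    o,d=ray(C[n],u);return o+d*(z-o[2])/d[2]
E
python3 - <<'E'
from h import *
t=C["top"]["img"][:,:,::-1];s=C["scene"]["img"][:,:,::-1]
f=lambda i,x,y,w,h:cv2.resize(i[y:y+h,x:x+w],(400,300),interpolation=cv2.INTER_CUBIC)
a=np.vstack([np.hstack([f(t,140,140,80,60),f(t,245,140,80,60)]),np.hstack([f(s,175,215,80,60),f(s,225,135,80,60)])])
cv2.imwrite("pics/crop1.png",a)
E
```

```text
(no output)
```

View pics/crop1.png

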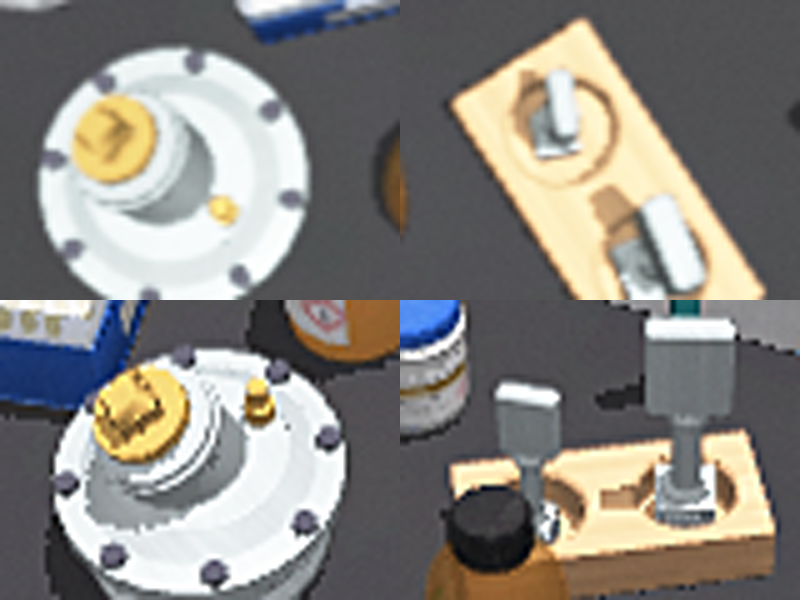

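The crop gives enough for a first estimate. Plug face centre: top crop (115,139), scene crop (141,113). Nozzle top: top (226,203), scene (259,82). Big wing top: top crop (670,222) from (652,200) to (690,285).

```bash
cat >>h.py <<'E'
def tri(obs):
    A=np.zeros((3,3));b=np.zeros(3)
    for s,u in obs:
        o,d=ray(s,u);M=np.eye(3)-np.outer(d,d);A+=M;b+=M@o
    x=np.linalg.solve(A,b)
    return x,[np.linalg.norm((np.eye(3)-np.outer(ray(s,u)[1],ray(s,u)[1]))@(x-ray(s,u)[0])) for s,u in obs]
E
python3 - <<'E'
from h import *
np.set_printoptions(precision=1,suppress=True)
c=lambda x,y,ox,oy:np.array([(x+.5)/5-.5+ox,(y+.5)/5-.5+oy])
T,S=C["top"],C["scene"]
p,e=tri([(T,c(115,139,140,140)),(S,c(141,113,175,215))]);print("plug",p,e)
n,e2=tri([(T,c(226,203,140,140)),(S,c(259,82,175,215))]);print("noz",n,e2, np.linalg.norm((p-n)[:2]),np.arctan2(*(p-n)[1::-1]))
k=lambda x,y:(np.array([x,y])+.5)/1.5625-.5
cs=[onz("top",k(*q),32)[:2] for q in[(440,226),(400,250),(457,336),(496,310)]];print("stand",cs,np.mean(cs,0))
m=np.mean(cs,0); d=(np.array(cs[2])+cs[3]-cs[0]-cs[1]); d/=np.linalg.norm(d); print("ang",np.arctan2(d[1],d[0]),m+40*d,m-40*d)
a=[(650,203),(675,193),(704,278),(680,290)]
w=[onz("top",c(x-400,y,245,140),144)[:2] for x,y in a]; print("wing",w,np.mean(w,0))
for nme,q,z in[("brown",(359,268),145),("vial",(368,321),58),("salt?",(361,358),75),("red",(418,372),136),("box",(360,157),60),("jarlid",(415,187),30),("beaker",(477,420),75),("mortar",(274,409),42),("flask",(208,172),120)]:
    print(nme,onz("top",k(*q),z))
E
```

```text
plug [598.1 152.5 103.1] [np.float64(0.0720145539631931), np.float64(0.07201455396333224)]
noz [570.8 104.5  80.2] [np.float64(0.6627841358205133), np.float64(0.6627841358203803)] 55.22037958608849 1.054521574421995
stand [array([ 665. , -123.1]), array([627.2, -60.5]), array([ 493. , -148.1]), array([ 533.1, -208.7])] [ 579.6 -135.1]
ang -2.5646920433773595 [ 546.  -156.9] [ 613.1 -113.3]
wing [array([ 562.8, -145.8]), array([ 567.2, -156.8]), array([ 529.7, -169.1]), array([ 524.5, -158.5])] [ 546.1 -157.5]
brown [582.6  -3.1 145. ]
vial [514.5 -12.1  58. ]
salt? [458.2  -2.6  75. ]
red [436.9 -85.6 136. ]
box [767.4   0.7  60. ]
jarlid [727.7 -84.3  30. ]
beaker [ 367.1 -173.3   75. ]
mortar [382.2 130.8  42. ]
flask [728.1 219.1 120. ]
```

Request:
arm_command(steps=[[1, 0, 0, -35, 0, 0, 0], [1, 0, 0, -35, 0, 0, 0], [1, 0, 0, -35, 0, 0, 0], [1, 25, -26, 0, 0, 0, 0], [1, 25, -26, 0, 0, 0, 0], [1, 25, -26, 0, 0, 0, 0], [1, 25, -26, 0, 0, 0, 0], [1, 25, -26, 0, 0, 0, 0], [1, 25, -26, 0, 0, 0, 0], [1, 25, -26, 0, 0, 0, 0], [1, 25, -26, 0, 0, 0, 0], [1, 25, -26, 0, 0, 0, 0], [1, 25, -26, 0, 0, 0, 0], [1, 25, -26, 0, 0, 0, 0], [1, 25, -26, 0, 0, 0, 0], [1, 25, -26, 0, 0, 0, 0], [1, 25, -26, 0, 0, 0, 0], [1, 25, -26, 0, 0, 0, 0], [1, 25, -26, 0, 0, 0, 0], [1, 25, -26, 0, 0, 0, 0]], newtons=40)

```text
time_s: 1.77
position: [462.4, -62.7, 321.4]
ee_rot: [0.994, 0.107, -0.001, -0.003]
force: [0.6, -1.1, 0.7]
grip_width: 0.999
```

```bash
cat >>h.py <<'E'
def wr(ctrl,name=None):
    st=ctrl.sense();s=dict(ctrl.snapshot("wrist"))
    Rt=Ro.from_quat(st["ee_rot"]).as_matrix();H=s["hand_eye"]
    Rw=Rt@H[:3,:3];tw=Rt@H[:3,3]+st["position"]
    s["R"]=Rw.T;s["t"]=-Rw.T@tw
    if name:pickle.dump(s,open(f"{name}.pkl","wb"))
    return st,s
def rows(st,X,q=None,lead=0):
    Rt=Ro.from_quat(st["ee_rot"])
    print("tool shift",np.round(Rt.inv().apply(np.array(X)-st["position"]),1))
    if q is not None: print("rotvec",np.round((Rt.inv()*q).as_rotvec(),3))
E
python3 - <<'E'
from h import *
from rig import ctrl
np.set_printoptions(precision=2,suppress=True)
st,s=wr(ctrl)
print(s["hand_eye"],s["intrinsics"],st["position"],st["ee_rot"],st["joint_positions"],st["force"])
p=s["R"]@np.array([598,152,107])+s["t"];p=s["intrinsics"]@p;print("plug px",p/p[2])
E
```

```text
[[  -0.     -0.96   -0.28   77.92]
 [   1.     -0.      0.      0.55]
 [  -0.     -0.28    0.96 -171.47]
 [   0.      0.      0.      1.  ]] [[317.01   0.   258.64]
 [  0.   317.01 189.36]
 [  0.     0.     1.  ]] [462.37 -62.68 321.35] [ 0.99  0.11 -0.   -0.  ] [-0.27  0.17  1.54  0.01  1.43  1.09] [ 0.61 -1.12  0.72]
plug px [92.76  1.8   1.  ]
```

Request:
arm_command(steps=[[1, 14, -28, 8, 0, 0, 0], [1, 14, -28, 8, 0, 0, 0], [1, 14, -28, 8, 0, 0, 0], [1, 14, -28, 8, 0, 0, 0], [1, 14, -28, 20, 0, 0, 0], [1, 14, -20, 20, 0, 0, 0], [1, 14, -12, 30, 0, 0, 0], [1, 12, -10, 30, 0, 0, 0], [1, 0, 0, 0, 0, 0, 0], [1, 0, 0, 0, 0, 0, 0]])

```text
time_s: 2.65
position: [535.9, 158.8, 184.3]
ee_rot: [0.994, 0.111, 0.0, -0.004]
force: [0.3, 0.3, 0.1]
grip_width: 1.001
```

```bash
python3 - <<'E'
from h import *
from rig import ctrl
st,s=wr(ctrl,"w1")
p=s["intrinsics"]@(s["R"]@np.array([598,152,107])+s["t"]);u=p[:2]/p[2];print(u,st["position"])
x,y=[int(max(0,min(v,m))) for v,m in zip(u-[64,48],(384,288))];print(x,y)
a=cv2.resize(s["img"][y:y+96,x:x+128,::-1],(768,576),interpolation=cv2.INTER_CUBIC)
cv2.imwrite("pics/w1.png",a)
E
```

```text
[285.04583768 123.73229634] [535.9025892  158.75208254 184.30713439]
221 75
```

View pics/w1.png

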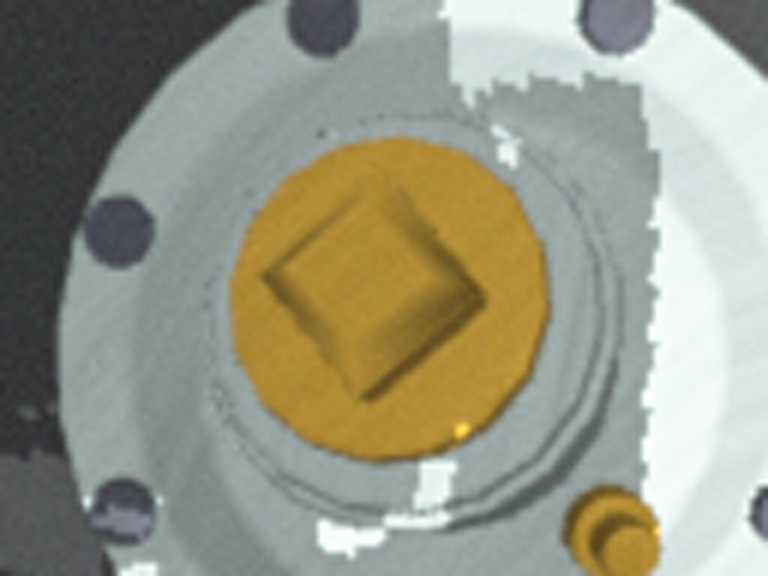

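The wrist picture shows the plug's flange centred at ~(390,300) in the crop. The head's base corners are at right (486,299), bottom (366,400) and left (264,275). The nozzle top is at ~(630,550).

```bash
cat >fit.py <<'E'
from h import *
from scipy.optimize import least_squares
np.set_printoptions(precision=3,suppress=True)
W=pickle.load(open("w1.pkl","rb"));C["w1"]=W
c=lambda x,y,ox,oy:np.array([(x+.5)/5-.5+ox,(y+.5)/5-.5+oy])
w=lambda x,y:np.array([(x+.5)/6-.5+221,(y+.5)/6-.5+75])
def geo(v):
    x,y,th,s=v;d=np.array([np.cos(th),np.sin(th),0]) # lean dir (-x reactor)
    a=np.sin(np.radians(20))*d+[0,0,np.cos(np.radians(20))]
    return np.array([x,y,45])+s*a,np.array([x,y,84])-32*d,a
def r(v):
    p,n,a=geo(v);o=[]
    for cam,X,u in[("w1",p,w(390,300)),("w1",n,w(630,550)),("top",p,c(115,139,140,140)),("top",n,c(226,203,140,140)),("scene",p,c(141,113,175,215)),("scene",n,c(259,82,175,215))]:
        o+=list(proj(cam,X)[0]-u)
    return np.array(o+[(v[3]-65.7)/.4])
f=least_squares(r,[587,132,1.05,65.7]);p,n,a=geo(f.x)
e1=np.cross([0,0,1.],a);e1/=np.linalg.norm(e1);e2=np.cross(a,e1)
if __name__=="__main__":
    print(f.x,f.fun);print("seat",p,"axis",a)
    e=[]
    for u in[(486,299),(366,400),(264,275)]:
        o,d=ray(W,w(*u));X=o+d*((p-o)@a)/(d@a);e.append([(X-p)@e1,(X-p)@e2])
    e=np.array(e);print(e,[np.linalg.norm(e[1]-e[0]),np.linalg.norm(e[2]-e[1])])
    for i,j in((0,1),(1,2)):
        d=e[i]-e[j];print("edge ang in e1,e2",np.arctan2(d[1],d[0])%(np.pi/2))
    print("e1",e1,"e2",e2)
E
python3 fit.py
```

```text
[585.841 133.039   1.017  65.616] [-0.831 -0.473  0.825  0.411 -0.123 -0.016 -0.723  0.855  0.032 -1.107
  0.024 -0.359 -0.21 ]
seat [597.653 152.121 106.659] axis [0.18  0.291 0.94 ]
[[ -8.837   9.524]
 [ 10.809   7.799]
 [  9.12  -13.635]] [np.float64(19.72188025280478), np.float64(21.500203956775902)]
edge ang in e1,e2 1.4832128093143861
edge ang in e1,e2 1.492135967224074
e1 [-0.85   0.526  0.   ] e2 [-0.495 -0.799  0.342]
```

Request:
arm_command(steps=[[1, -9, 29, -2, 0, 0, 0], [1, -9, 29, -2, 0, 0, 0], [1, -9, 29, -2, 0, 0, 0], [1, -9, 29, -2, 0, 0, 0], [1, -9, 29, 0, 0, 0, 0], [1, -9, 29, 0, 0, 0, 0], [1, -9, 29, 0, 0, 0, 0], [1, -9, 29, 0, 0, 0, 0], [1, -9, 29, 0, 0, 0, 0], [1, -9, 29, 0, 0, 0, 0], [1, -6, 18, 0, 0, 0, 0], [1, 0, 0, 0, 0, 0, 0], [1, 0, 0, 0, 0, 0, 0]])

```text
time_s: 3.78
position: [506.8, -187.4, 208.6]
ee_rot: [0.994, 0.107, 0.011, 0.001]
force: [-0.2, 0.6, -0.8]
grip_width: 1.003
```

```bash
python3 - <<'E'
from h import *
from rig import ctrl
st,s=wr(ctrl,"w2")
p=s["intrinsics"]@(s["R"]@np.array([546,-157,144])+s["t"]);u=p[:2]/p[2];print(u,st["position"])
x,y=[int(max(0,min(v,m))) for v,m in zip(u-[100,75],(312,234))];print(x,y)
a=cv2.resize(s["img"][y:y+150,x:x+200,::-1],(800,600),interpolation=cv2.INTER_CUBIC)
cv2.imwrite("pics/w2.png",a)
E
```

```text
[229.03778258 146.15964065] [ 506.80636487 -187.35508904  208.62549808]
129 71
```

View pics/w2.png

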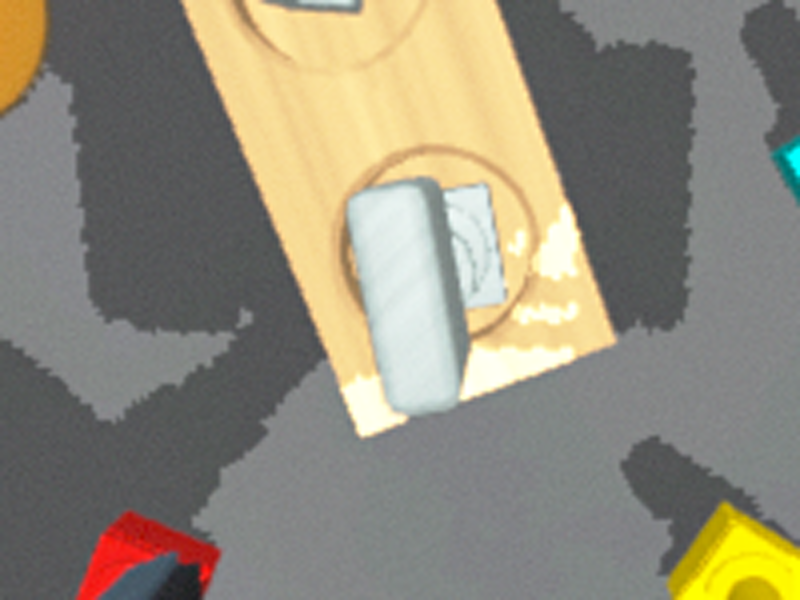

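The key's wing top has corners ~(349,198), (435,180), (462,400), (393,408) in the crop. The socket's top right edge runs (487,183)–(505,302).

```bash
python3 - <<'E'
from h import *
from rig import ctrl
np.set_printoptions(precision=3,suppress=True)
s=pickle.load(open("w2.pkl","rb"));C["w2"]=s;st=ctrl.sense()
k=lambda x,y:np.array([(x+.5)/4-.5+129,(y+.5)/4-.5+71])
P=[onz("w2",k(*u),144)[:2] for u in[(347,195),(434,178),(464,405),(390,412)]];print(P,np.mean(P,0))
for i,j in((0,3),(1,2)):
    d=P[i]-P[j];print(np.arctan2(d[1],d[0]),np.linalg.norm(d))
q=[onz("w2",k(*u),30)[:2] for u in[(487,183),(505,302)]];d=q[0]-q[1];print("socket edge",np.arctan2(d[1],d[0]),np.linalg.norm(d))
# well outline center at z 32
print("well",np.mean([onz("w2",k(*u),32)[:2] for u in[(432,145),(540,240),(335,240)]],0))
c=[onz("w2",k(*u),32)[:2] for u in[(615,343),(362,437)]];m=np.mean(c,0)
d=np.array([c[0][1]-c[1][1],-(c[0][0]-c[1][0])]);d/=np.linalg.norm(d);print("end corners",c,m+40*d,m-40*d,np.linalg.norm(c[0]-c[1]))
print(Ro.from_quat(st["ee_rot"]).as_matrix(),st["position"])
E
```

```text
[array([ 563.107, -143.506]), array([ 569.476, -158.469]), array([ 529.26 , -172.365]), array([ 524.916, -158.81 ])] [ 546.69  -158.287]
0.38112339105852266 41.14370886308373
0.3326905183666312 42.54920402781653
socket edge 0.3623421379576915 32.48229755573888
well [ 556.999 -154.463]
end corners [array([ 531.769, -210.289]), array([ 490.498, -146.541])] [ 477.557 -200.154] [ 544.711 -156.677] 75.94073454929897
[[ 0.977  0.214  0.022]
 [ 0.214 -0.977 -0.   ]
 [ 0.021  0.005 -1.   ]] [ 506.96  -187.089  208.721]
```

Request:
arm_command(steps=[[1, 22, -10, 0, 0.003, -0.01, -0.07], [1, 22, -9, 0, 0.003, -0.01, -0.065], [1, 0, 0, 0, 0, 0, 0], [1, 0, 0, 0, 0, 0, 0]])

```text
time_s: 4.17
position: [545.4, -154.8, 212.3]
ee_rot: [0.984, 0.177, 0.001, 0.001]
force: [-1.0, 1.1, -0.2]
grip_width: 0.998
```

```bash
cat >>h.py <<'E'
def Q(x,z):
    z=np.array(z,float)/np.linalg.norm(z);x=np.array(x,float);x-=z*(x@z);x/=np.linalg.norm(x)
    return Ro.from_matrix(np.c_[x,np.cross(z,x),z])
E
cat >g.py <<'E'
from h import *
from rig import ctrl
np.set_printoptions(precision=3,suppress=True)
st=ctrl.sense();print(st["position"],st["joint_positions"],st["force"],st["grip_width"],st["time_s"])
E
python3 - <<'E'
from g import *
rows(st,[546.3,-157.8,97],Q([np.cos(.35),np.sin(.35),0],[0,0,-1]))
E
```

```text
[ 545.422 -154.797  212.32 ] [-0.382  0.412  1.496  0.     1.231  0.833] [-1.006  1.12  -0.157] 0.9984649375751071 4.1667
tool shift [ -0.5   2.9 115.3]
rotvec [ 0.002 -0.002  0.006]
```

Request:
arm_command(steps=[[1, 0, 1, 25, 0, 0, 0], [1, 0, 1, 25, 0, 0, 0], [1, 0, 1, 25, 0, 0, 0], [1, 0, 0, 25, 0, 0, 0], [1, 0, 0, 13, 0, 0, 0], [1, 0, 0, 2, 0, 0, 0], [1, 0, 0, 0, 0, 0, 0]], newtons=50)

```text
time_s: 4.75
position: [546.4, -154.6, 97.4]
ee_rot: [0.984, 0.177, 0.004, 0.002]
force: [-0.3, -0.1, 0.8]
grip_width: 0.997
```

```bash
python3 - <<'E'
from g import *
rows(st,[546.3,-157.8,97],Q([np.cos(.35),np.sin(.35),0],[0,0,-1]))
E
```

```text
[ 546.401 -154.614   97.417] [-0.381  0.55   1.624  0.001  0.958  0.833] [-0.338 -0.107  0.78 ] 0.9974915375030479 4.75
tool shift [-1.2  2.9  0.4]
rotvec [ 0.005 -0.007  0.006]
```

Request:
arm_command(steps=[[1, -1, 3, 0, 0.005, -0.007, 0.006], [1, 0, 0, 0, 0, 0, 0], [0, 0, 0, 0, 0, 0, 0], [0, 0, 0, 0, 0, 0, 0], [0, 0, 0, 0, 0, 0, 0], [0, 0, 0, 0, 0, 0, 0], [0, 0, 0, 0, 0, 0, 0], [0, 0, 0, 0, 0, 0, 0], [0, 0, 0, 0, 0, 0, 0], [0, 0, 0, 0, 0, 0, 0], [0, 0, 0, 0, 0, 0, 0], [0, 0, 0, 0, 0, 0, 0]])

```text
time_s: 5.75
position: [548.4, -158.7, 102.9]
ee_rot: [0.985, 0.173, 0.003, 0.002]
force: [0.2, 1.2, 0.1]
grip_width: 0.298
```

```bash
python3 - <<'E'
from g import *
rows(st,[546.3,-157.8,97],Q([np.cos(.35),np.sin(.35),0],[0,0,-1]))
E
```

```text
[ 548.421 -158.714  102.9  ] [-0.386  0.547  1.61  -0.     0.979  0.836] [0.183 1.249 0.118] 0.2976397790073776 5.75
tool shift [-1.7 -1.6  5.9]
rotvec [ 0.005 -0.005 -0.001]
```

Request:
arm_command(steps=[[0, 0, 0, 3, 0, 0, 0], [0, 0, 0, 3, 0, 0, 0], [0, 0, 0, 1, 0, 0, 0], [0, 0, 0, 0.5, 0, 0, 0], [0, 0, 0, 0.5, 0, 0, 0], [0, 0, 0, 0.5, 0, 0, 0], [0, 0, 0, 0.5, 0, 0, 0]])

```text
time_s: 6.33
position: [548.3, -156.4, 97.9]
ee_rot: [0.985, 0.173, 0.004, 0.001]
force: [-3.7, 1.5, 16.6]
grip_width: 0.176
```

```bash
python3 - <<'E'
from g import *
rows(st,[546.3,-157.8,97],Q([np.cos(.35),np.sin(.35),0],[0,0,-1]))
E
```

```text
[ 548.279 -156.35    97.853] [-0.384  0.553  1.617  0.003  0.965  0.837] [-3.721  1.544 16.648] 0.1759137388160002 6.3333
tool shift [-2.4  0.7  0.8]
rotvec [ 0.003 -0.007 -0.002]
```

Request:
arm_command(steps=[[0, 0, 0, -15, 0, 0, 0], [0, 0, 0, -30, 0, 0, 0], [0, 0, 0, -35, 0, 0, 0], [0, 0, 0, -35, 0, 0, 0], [0, 0, 0, -35, 0, 0, 0], [0, 0, 0, -35, 0, 0, 0]])

```text
time_s: 6.83
position: [541.6, -154.4, 279.3]
ee_rot: [0.985, 0.173, -0.005, -0.005]
force: [0.9, -0.9, -2.9]
grip_width: 0.171
```

```bash
cat >plan.py <<'E'
from g import *
import fit
a=fit.a;p=np.array([597.9,152.6,106.5]);ph=-.084
E=np.cos(ph)*fit.e1+np.sin(ph)*fit.e2;xs=[E,np.cross(a,E),-E,-np.cross(a,E)]
X=min(xs,key=lambda v:abs(np.arctan2(v[1],v[0])-.93));QT=Q(X,-a)
def tgt(h,m=(-2,0,89.9),q=None): return p+a*h-(q or QT).apply(m)
E
python3 - <<'E'
from plan import *
print(X,a);print("hover",tgt(50),tgt(0))
rows(st,tgt(50),QT)
E
```

```text
[ 541.573 -154.352  279.343] [-0.385  0.355  1.395  0.003  1.406  0.837] [ 0.93  -0.877 -2.912] 0.17101406882643616 6.8333
[ 0.564  0.752 -0.341] [0.18  0.291 0.94 ]
hover [624.213 194.789 237.281] [615.212 180.248 190.297]
tool shift [ 197.  -299.6   43.8]
rotvec [-0.143 -0.325 -0.576]
```

Request:
arm_command(steps=[[0, 18, -27, 0, 0, 0, 0], [0, 18, -27, 0, 0, 0, 0], [0, 18, -27, 0, 0, 0, 0], [0, 18, -27, 0, 0, 0, 0], [0, 18, -27, 0, 0, 0, 0], [0, 18, -27, 0, 0, 0, 0], [0, 18, -27, 0, 0, 0, 0], [0, 18, -27, 0, 0, 0, 0], [0, 18, -27, 0, 0, 0, 0], [0, 18, -27, 0, 0, 0, 0], [0, 18, -27, 0, 0, 0, 0], [0, 0, 0, 0, -0.024, -0.054, -0.096], [0, 0, 0, 0, -0.024, -0.054, -0.096], [0, 0, 0, 0, -0.024, -0.054, -0.096], [0, 0, 0, 0, -0.024, -0.054, -0.096], [0, 0, 0, 0, -0.024, -0.054, -0.096], [0, 0, 0, 0, -0.024, -0.054, -0.096], [0, 0, 0, 0, 0, 0, 0]])

```text
time_s: 8.33
position: [629.8, 208.3, 276.0]
ee_rot: [0.873, 0.452, -0.157, 0.097]
force: [-0.1, 0.4, -3.4]
grip_width: 0.174
```

```bash
python3 - <<'E'
from plan import *
rows(st,tgt(50),QT)
E
```

```text
[629.807 208.336 275.984] [ 0.351  0.684  0.877 -0.24   1.866  0.93 ] [-0.062  0.377 -3.386] 0.1737601532816886 8.3333
tool shift [ 0.7  2.1 41.3]
rotvec [0.006 0.022 0.022]
```

Request:
arm_command(steps=[[0, 0, 1, 20, 0.006, 0.022, 0.022], [0, 0, 1, 20, 0, 0, 0], [0, 0, 0, 14, 0, 0, 0], [0, 0, 0, 0.5, 0, 0, 0], [0, 0, 0, 0.5, 0, 0, 0]])

```text
time_s: 8.75
position: [621.0, 191.7, 219.6]
ee_rot: [0.884, 0.436, -0.145, 0.088]
force: [-0.6, -0.1, -3.0]
grip_width: 0.171
```

```bash
python3 - <<'E'
from plan import *
rows(st,tgt(35),QT)
sc=ctrl.snapshot("scene");st2,w=wr(ctrl,"w3");tp=ctrl.snapshot("top")
pickle.dump((sc,tp,st2),open("v3.pkl","wb"))
f=lambda i,x,y:cv2.resize(i[y:y+75,x:x+100,::-1],(400,300),interpolation=cv2.INTER_CUBIC)
# scene/top key crops and the wrist whole
def px(s,X):
    q=s["intrinsics"]@(s["R"]@X+s["t"]);return q[:2]/q[2]
o=[]
for s in(sc,tp):
    u=px(s,p+a*25);x,y=int(u[0]-50),int(u[1]-37);print(x,y);o.append(f(s["img"],x,y))
big=cv2.resize(w["img"][:,:,::-1],(400,300))
u=px(w,p+a*40);x,y=int(np.clip(u[0]-50,0,412)),int(np.clip(u[1]-37,0,309));print("w",u,x,y)
o2=np.hstack([big,f(w["img"],x,y)])
cv2.imwrite("pics/v3.png",np.vstack([np.hstack(o),o2]))
E
```

```text
[621.028 191.673 219.595] [ 0.322  0.681  1.023 -0.214  1.702  0.976] [-0.592 -0.057 -2.954] 0.17081101563500253 8.75
tool shift [-1.8  1.2 -3.1]
rotvec [-0.005 -0.008 -0.015]
147 194
107 126
w [260.268 199.723] 210 162
```

View pics/v3.png

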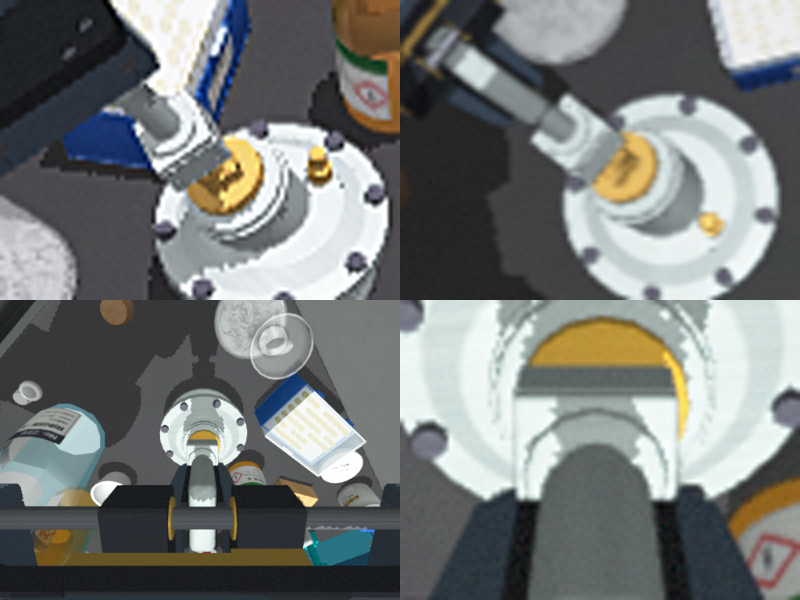

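The hover views show the socket just above the plug and lined up with the port. In the wrist crop the socket spans x 515–677 (centre 596) and the plug arc is centred at ~598, so it is aligned along tool y. The rim's near edge is at row ~367 and the plug flange's far edge at row ~318. I'll check x from those rows.

```bash
python3 - <<'E'
from plan import *
w=pickle.load(open("w3.pkl","rb"));C["w3"]=w
sc,tp,st2=pickle.load(open("v3.pkl","rb"));C["scene"]=sc;C["top"]=tp
Rt=Ro.from_quat(st2["ee_rot"]);P=st2["position"]
W=lambda m:P+Rt.apply(m)
cr=lambda u,o:(np.array(u)-o+.5)*4-.5
O=np.array([210,162])
x=Rt.as_matrix()[:,0]
for dx in(-4,-2,0):
  for L in (89,90):print(dx,L,"rim edge",cr(proj("w3",W([dx+16.2,0,L]))[0],O)+[400,300])
print("flange far",cr(proj("w3",p+21*X)[0],O)+[400,300], "obs 598,318")
print("flange right", cr(proj("w3",p+21*Rt.as_matrix()[:,1])[0],O)+[400,300])
for n,o,off in(("scene",(147,194),0),("top",(107,126),400)):
  print(n,[cr(proj(n,W([-2+sx*16.2,sy*16.2,89.9]))[0],o)+[off,0] for sx in(-1,1) for sy in(-1,1)],"seat",cr(proj(n,p)[0],o)+[off,0])
E
```

```text
[621.593 192.047 220.518] [ 0.323  0.681  1.021 -0.215  1.703  0.975] [-0.736 -0.169 -2.452] 0.1752081679246805 8.9
-4 89 rim edge [594.754 366.883]
-4 90 rim edge [594.762 365.738]
-2 89 rim edge [594.754 357.684]
-2 90 rim edge [594.762 356.57 ]
0 89 rim edge [594.754 348.447]
0 90 rim edge [594.762 347.364]
flange far [601.488 316.263] obs 598,318
flange right [690.152 402.339]
scene [array([234.47 , 155.402]), array([208.871, 109.209]), array([179.708, 192.637]), array([155.331, 145.501])] seat [223.985 170.592]
top [array([592.586, 186.81 ]), array([628.406, 140.215]), array([553.973, 156.467]), array([589.431, 110.445])] seat [622.627 166.652]
```

```bash
python3 - <<'E'
from h import *
i=cv2.imread("pics/v3.png");f=lambda x,y,w,h:cv2.resize(i[y:y+h,x:x+w],(w*4,h*4),interpolation=cv2.INTER_LINEAR)
cv2.imwrite("pics/v3b.png",np.hstack([f(130,80,100,150),f(520,80,100,150)]))
E
```

```text
(no output)
```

View pics/v3b.png

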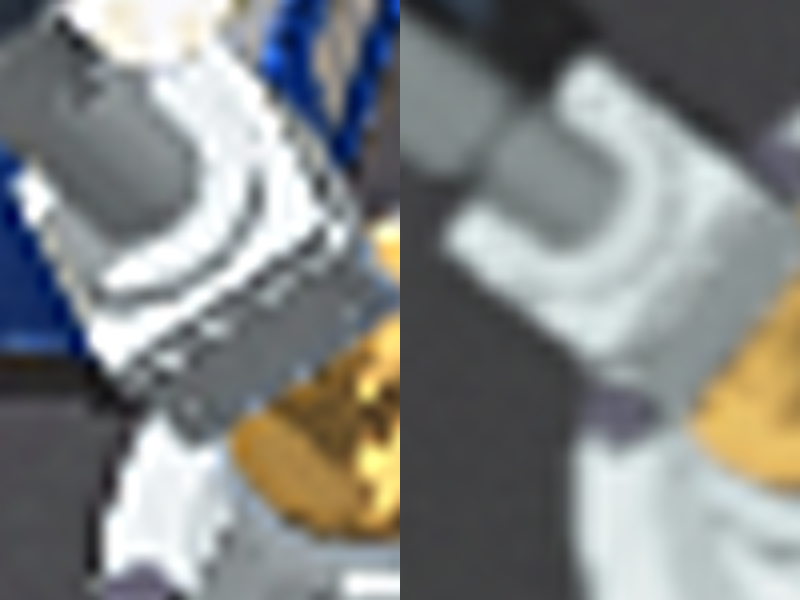

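```bash
cat >k3.py <<'E'
from plan import *
from scipy.optimize import least_squares
w=pickle.load(open("w3.pkl","rb"));C["w3"]=w
sc,tp,st2=pickle.load(open("v3.pkl","rb"));C["scene"]=sc;C["top"]=tp
Rt=Ro.from_quat(st2["ee_rot"]);P=st2["position"]
n=lambda u,o:(np.array(u)+.5)/4-.5+o
S=lambda u:n(np.array(u)/4+[130,80],(147,194)); T=lambda u:n((np.array(u)-[400,0])/4+[120,80],(107,126))
Wc=lambda u:n(np.array(u)-[400,300],(210,162))
obs=[("scene",(1,-1),S((190,440))),("scene",(-1,-1),S((390,285))),("top",(-1,-1),T((680,410))),("top",(-1,1),T((805,245))),("w3",(1,0),Wc((597,367)))]
seatobs={"scene":n((0,0),(0,0))}
def r(v,full=False):
    m=v[:3];o=[]
    for cam,(sx,sy),u in obs:
        pr=proj(cam,P+Rt.apply([m[0]+16.2*sx,m[1]+16.2*sy,m[2]]))[0]
        o+=list(pr-u-bias[cam])
    return np.array(o)
for bias in({"scene":np.zeros(2),"top":np.zeros(2),"w3":np.zeros(2)},{"scene":np.array([.1,-.9]),"top":np.array([-.1,0]),"w3":np.array([.8,-.4])}):
    f=least_squares(r,[-2,0,90]);print(f.x,f.fun)
E
python3 k3.py
```

```text
[621.593 192.047 220.518] [ 0.323  0.681  1.021 -0.215  1.703  0.975] [-0.736 -0.169 -2.452] 0.1752081679246805 8.9
[-2.55   0.058 84.421] [-0.444 -0.63   0.824 -0.301 -0.35   0.413  0.837 -0.979 -0.5   -0.384]
[-2.562  0.723 84.154] [-0.727 -0.036  0.539  0.296 -0.12   0.137  1.069 -1.257 -0.501  0.108]
```

Request:
arm_command(steps=[[0, -0.5, 0.3, 5, -0.005, -0.008, -0.015], [0, -0.5, 0.3, 5, 0, 0, 0], [0, 0, 0, 4, 0, 0, 0], [0, 0, 0, 4, 0, 0, 0]])

```text
time_s: 9.23
position: [619.8, 186.5, 205.4]
ee_rot: [0.879, 0.444, -0.145, 0.092]
force: [0.1, -1.0, -3.1]
grip_width: 0.171
```

```bash
cat >chk.py <<'E'
from plan import *
m=(-2.6,0,87)
Rt=Ro.from_quat(st["ee_rot"]);d=QT.inv().apply(st["position"]-tgt(0,m))
print("mouth err in tool axes",QT.inv().apply(st["position"]+Rt.apply(m)-p),"rot needed",(Rt.inv()*QT).as_rotvec(),"F tool",Rt.inv().apply(st["force"]),"T",Rt.inv().apply(st["ft_torque"]))
E
python3 chk.py
```

```text
[619.837 186.459 205.391] [ 0.321  0.686  1.054 -0.224  1.664  0.965] [ 0.093 -1.02  -3.11 ] 0.17115523628426937 9.2333
mouth err in tool axes [  1.956   0.961 -19.713] rot needed [ 0.005 -0.005  0.002] F tool [0.329 0.572 3.207] T [ 0.024  0.41  -0.017]
```

Request:
arm_command(steps=[[0, -1.5, -1.2, 1, 0.005, -0.005, 0.002], [0, 0, 0, 0.5, 0, 0, 0]])

```text
time_s: 9.4
position: [617.1, 185.3, 203.5]
ee_rot: [0.88, 0.442, -0.149, 0.091]
force: [0.8, -1.0, -2.6]
grip_width: 0.17
```

```bash
python3 chk.py
```

```text
[617.11  185.268 203.506] [ 0.319  0.688  1.057 -0.223  1.668  0.967] [ 0.762 -1.008 -2.642] 0.17024114403806234 9.4
mouth err in tool axes [ -0.384  -1.123 -17.118] rot needed [-0.001  0.001 -0.001] F tool [0.577 1.136 2.637] T [0.012 0.44  0.025]
```

Request:
arm_command(steps=[[0, 0, 0.3, 4, 0, 0, 0], [0, 0, 0, 4, 0, 0, 0], [0, 0, 0, 4, 0, 0, 0]])

```text
time_s: 9.65
position: [615.5, 181.6, 191.9]
ee_rot: [0.88, 0.442, -0.148, 0.091]
force: [0.3, 0.3, -2.9]
grip_width: 0.172
```

```bash
python3 chk.py
```

```text
[615.472 181.598 191.939] [ 0.315  0.692  1.081 -0.223  1.638  0.97 ] [ 0.329  0.305 -2.913] 0.17229738826317498 9.65
mouth err in tool axes [-0.036 -0.553 -4.884] rot needed [-0.     0.    -0.001] F tool [1.408 0.    2.589] T [0.005 0.427 0.05 ]
```

Request:
arm_command(steps=[[0, 0, 0, 3, 0, 0, 0], [0, 0, 0, 3, 0, 0, 0], [0, 0, 0, 3, 0, 0, 0]])

```text
time_s: 9.9
position: [615.3, 181.5, 190.1]
ee_rot: [0.881, 0.442, -0.144, 0.091]
force: [-4.6, 8.5, 33.8]
grip_width: 0.172
```

```bash
python3 chk.py
```

```text
[615.302 181.487 190.108] [ 0.315  0.688  1.092 -0.222  1.623  0.972] [-4.595  8.541 33.793] 0.17171675829547678 9.9
mouth err in tool axes [ 1.12  -0.375 -3.082] rot needed [ 0.003 -0.008 -0.002] F tool [ -7.445  -7.654 -33.497] T [ 2.315 -2.104  0.075]
```

Contact is at about 34 N, where the rim should meet the flange. I'll relieve the side force, press again and check by eye.

Request:
arm_command(steps=[[0, -1, -0.7, 2, 0.003, -0.008, 0], [0, -0.5, -0.3, 3, 0, 0, 0], [0, 0, 0, 2.5, 0, 0, 0]])

```text
time_s: 10.15
position: [614.7, 181.4, 190.3]
ee_rot: [0.881, 0.442, -0.142, 0.092]
force: [-7.0, 6.5, 27.7]
grip_width: 0.171
```

```bash
python3 chk.py; python3 - <<'E'
from plan import *
sc=ctrl.snapshot("scene");tp=ctrl.snapshot("top");_,w=wr(ctrl,"w4")
def px(s,X):
    q=s["intrinsics"]@(s["R"]@X+s["t"]);return q[:2]/q[2]
o=[]
for s in(sc,tp,w):
    x,y=(px(s,p+a*12)-[33,50]).astype(int);print(x,y);o.append(cv2.resize(s["img"][y:y+100,x:x+66,::-1],(264,400),interpolation=cv2.INTER_CUBIC))
cv2.imwrite("pics/v4.png",np.hstack(o))
E
```

```text
[614.698 181.377 190.333] [ 0.315  0.685  1.097 -0.222  1.618  0.974] [-6.998  6.503 27.679] 0.17146341295208906 10.15
mouth err in tool axes [ 0.802 -0.563 -3.15 ] rot needed [ 0.006 -0.01  -0.004] F tool [ -8.26   -8.499 -26.776] T [ 2.202 -2.093  0.011]
[614.698 181.377 190.333] [ 0.315  0.685  1.097 -0.222  1.618  0.974] [-6.998  6.503 27.679] 0.17146341295208906 10.15
167 183
126 115
226 149
```

View pics/v4.png

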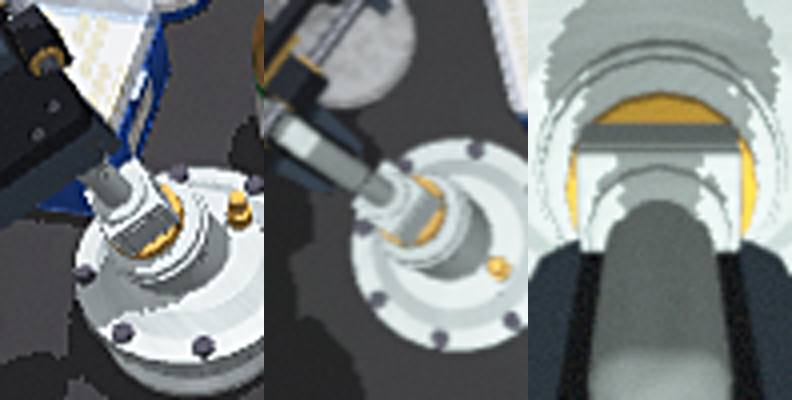

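The views show the socket rim seated on the plug flange, centred and in line. Now I'll turn clockwise (+z in the tool frame) with steady push.

Request:
arm_command(steps=[[0, -0.2, 0, 2.5, 0.003, -0.006, 0.06], [0, -0.2, 0.1, 2.5, 0.002, -0.003, 0.06], [0, 0, 0.15, 2.5, 0, -0.001, 0.06], [0, 0, 0.15, 2.5, 0, -0.001, 0.06], [0, 0, 0.15, 2.5, 0, -0.001, 0.06]])

```text
time_s: 10.72
position: [615.0, 180.5, 189.6]
ee_rot: [0.939, 0.3, -0.126, 0.113]
force: [-3.6, 6.4, 24.2]
grip_width: 0.174
```

```bash
cat >>chk.py <<'E'
zt=Rt.as_matrix()[:,2];tilt=Rt.inv().apply(np.cross(zt,-a));dR=QT.inv()*Rt
print("TILT fix",tilt,"turned",dR.as_rotvec()[2])
E
python3 chk.py
```

```text
[615.01  180.541 189.586] [ 0.314  0.685  1.099 -0.223  1.615  1.286] [-3.563  6.384 24.203] 0.17389391033525972 10.7167
mouth err in tool axes [ 0.8   -0.563 -2.256] rot needed [ 0.005 -0.012 -0.316] F tool [ -6.743  -3.885 -24.055] T [ 1.17  -1.745 -0.061]
TILT fix [ 0.003 -0.012  0.   ] turned 0.3157838751779265
```

Request:
arm_command(steps=[[0, 0, 0.15, 2.5, 0.001, -0.004, 0.065], [0, 0, 0.15, 2.5, 0.001, -0.004, 0.065], [0, 0, 0.15, 2.5, 0.001, -0.003, 0.065], [0, 0, 0.15, 2.5, 0, -0.002, 0.065], [0, 0, 0.15, 2.5, 0, -0.001, 0.065], [0, 0, 0.15, 2.5, 0, -0.001, 0.065], [0, 0, 0.15, 2.5, 0, -0.001, 0.065], [0, 0, 0.15, 2.5, 0, -0.001, 0.065]])

```text
time_s: 11.38
position: [615.3, 178.5, 188.5]
ee_rot: [0.985, 0.034, -0.089, 0.141]
force: [-2.0, 6.3, 24.5]
grip_width: 0.175
```

```bash
python3 chk.py
```

```text
[615.306 178.501 188.455] [ 0.31   0.683  1.105 -0.222  1.606  1.833] [-2.029  6.332 24.521] 0.1748798814618148 11.3833
mouth err in tool axes [ 0.989 -0.287 -0.65 ] rot needed [ 0.    -0.017 -0.865] F tool [ -6.257   0.412 -24.621] T [-0.131 -2.068 -0.092]
TILT fix [-0.007 -0.015  0.   ] turned 0.8653628997154533
```

Request:
arm_command(steps=[[0, 0, 0.15, 2.5, -0.003, -0.005, 0.06], [0, 0, 0.15, 2.5, -0.003, -0.005, 0.06], [0, 0, 0.15, 2.5, -0.001, -0.003, 0.06], [0, 0, 0.15, 2.5, 0, -0.003, 0.06], [0, 0, 0.15, 2.5, 0, -0.002, 0.06], [0, 0, 0.15, 2.5, 0, -0.001, 0.06]])

```text
time_s: 11.88
position: [615.5, 177.1, 187.6]
ee_rot: [0.974, -0.154, -0.062, 0.155]
force: [-4.2, 6.0, 25.3]
grip_width: 0.173
```

```bash
python3 chk.py
```

```text
[615.504 177.085 187.605] [ 0.308  0.685  1.104 -0.221  1.608  2.212] [-4.204  5.97  25.303] 0.17316890046408104 11.8833
mouth err in tool axes [ 1.019 -0.054  0.51 ] rot needed [-0.004 -0.014 -1.247] F tool [ -7.735   3.92  -24.866] T [-0.944 -2.058 -0.156]
TILT fix [-0.011 -0.008  0.   ] turned 1.2467080343893655
```

Request:
arm_command(steps=[[0, 0, 0.15, 2.5, -0.003, -0.004, 0.06], [0, 0, 0.15, 2.5, -0.003, -0.003, 0.06], [0, 0, 0.15, 2.5, -0.001, -0.002, 0.06]])

```text
time_s: 12.13
position: [615.9, 176.5, 187.3]
ee_rot: [0.955, -0.246, -0.048, 0.161]
force: [-0.8, 4.3, 25.2]
grip_width: 0.174
```

```bash
python3 chk.py
```

```text
[615.93  176.492 187.27 ] [ 0.306  0.686  1.102 -0.22   1.61   2.401] [-0.809  4.277 25.227] 0.17404395910652706 12.1333
mouth err in tool axes [1.316 0.362 0.911] rot needed [-0.007 -0.012 -1.437] F tool [ -3.11    5.17  -24.879] T [-1.52  -0.79  -0.275]
TILT fix [-0.012 -0.004 -0.   ] turned 1.4372042992478251
```

Request:
arm_command(steps=[[0, 0, 0.1, 2.5, -0.003, -0.003, 0.06], [0, 0, 0.1, 2.5, -0.003, -0.003, 0.06], [0, 0, 0, 2.5, 0, 0, 0.04]])

```text
time_s: 12.38
position: [615.8, 175.2, 187.6]
ee_rot: [0.93, -0.326, -0.035, 0.165]
force: [-5.4, 8.0, 28.3]
grip_width: 0.174
```

```bash
python3 chk.py
```

```text
[615.804 175.234 187.65 ] [ 0.305  0.686  1.102 -0.221  1.611  2.57 ] [-5.352  8.016 28.286] 0.1742103449777833 12.3833
mouth err in tool axes [0.509 0.969 0.938] rot needed [-0.007 -0.01  -1.608] F tool [ -7.94    6.623 -28.038] T [-1.819 -2.104 -1.237]
TILT fix [-0.011 -0.002  0.   ] turned 1.6075507914164613
```

Sinking has stopped and the torque has risen to 1.2 N m, so the plug is at its hard stop. I'll ease back within the play and draw the key off along the axis.

Request:
arm_command(steps=[[0, 0, -0.1, 1, 0, 0, -0.05], [0, 0, -0.1, 0, 0, 0, -0.04], [0, 0, 0, -6, 0, 0, 0], [0, 0, 0, -8, 0, 0, 0], [0, 0, 0, -8, 0, 0, 0]])

```text
time_s: 12.8
position: [618.6, 181.6, 208.9]
ee_rot: [0.944, -0.285, -0.042, 0.163]
force: [-0.4, 0.7, -2.8]
grip_width: 0.175
```

```bash
python3 chk.py
```

```text
[618.643 181.621 208.885] [ 0.312  0.677  1.061 -0.22   1.662  2.478] [-0.436  0.673 -2.826] 0.17477318007585957 12.8
mouth err in tool axes [ -0.585   0.032 -21.383] rot needed [-0.007 -0.01  -1.519] F tool [-0.771 -1.238  2.549] T [ 0.481 -0.062 -0.008]
TILT fix [-0.01  -0.002  0.   ] turned 1.5193448835246444
```

Request:
arm_command(steps=[[0, 0, 0, -15, 0, 0, 0], [0, 0, 0, -25, 0, 0, 0], [0, 0, 0, -30, 0, 0, 0], [0, 0, 0, 0, 0, 0, 0]])

```text
time_s: 13.13
position: [631.2, 202.8, 280.7]
ee_rot: [0.943, -0.287, -0.042, 0.163]
force: [1.3, 0.0, -3.1]
grip_width: 0.173
```

```bash
python3 chk.py; python3 - <<'E'
from g import *
rows(st,[547.9,-155.9,275],Q([np.cos(.35),np.sin(.35),0],[0,0,-1]))
E
```

```text
[631.184 202.812 280.681] [ 0.333  0.664  0.896 -0.221  1.842  2.464] [ 1.299  0.041 -3.063] 0.1732681981747323 13.1333
mouth err in tool axes [ -2.044  -0.395 -97.272] rot needed [-0.007 -0.009 -1.524] F tool [ 1.013 -1.735  2.652] T [0.546 0.055 0.002]
TILT fix [-0.01  -0.001  0.   ] turned 1.5243357747002173
[631.184 202.812 280.681] [ 0.333  0.664  0.896 -0.221  1.842  2.464] [ 1.299  0.041 -3.063] 0.1732681981747323 13.1333
tool shift [130.  322.5 121.5]
rotvec [ 0.32   0.146 -0.932]
```

Rotating upright first (9 rows), then I'll translate.

Request:
arm_command(steps=[[0, 0, 0, 0, 0.036, 0.016, -0.104], [0, 0, 0, 0, 0.036, 0.016, -0.104], [0, 0, 0, 0, 0.036, 0.016, -0.104], [0, 0, 0, 0, 0.036, 0.016, -0.104], [0, 0, 0, 0, 0.036, 0.016, -0.104], [0, 0, 0, 0, 0.036, 0.016, -0.104], [0, 0, 0, 0, 0.036, 0.016, -0.104], [0, 0, 0, 0, 0.036, 0.016, -0.104], [0, 0, 0, 0, 0.036, 0.016, -0.104], [0, 0, 0, 0, 0, 0, 0]])

```text
time_s: 13.97
position: [630.9, 205.2, 284.8]
ee_rot: [0.981, 0.194, 0.004, -0.009]
force: [0.3, -1.3, -2.6]
grip_width: 0.171
```

```bash
cat >ret.py <<'E'
from g import *
rows(st,[547.9,-155.9,275],Q([np.cos(.35),np.sin(.35),0],[0,0,-1]))
E
python3 ret.py
```

```text
[630.913 205.169 284.841] [0.215 0.492 1.15  0.017 1.49  1.394] [ 0.312 -1.27  -2.648] 0.1713903062294166 13.9667
tool shift [-214.5  302.2    2.7]
rotvec [-0.015 -0.012  0.041]
```

Request:
arm_command(steps=[[0, -19.5, 27.5, 0.5, -0.015, -0.012, 0.041], [0, -19.5, 27.5, 0.5, 0, 0, 0], [0, -19.5, 27.5, 0.5, 0, 0, 0], [0, -19.5, 27.5, 0.5, 0, 0, 0], [0, -19.5, 27.5, 0.5, 0, 0, 0], [0, -19.5, 27.5, 0.5, 0, 0, 0], [0, -19.5, 27.5, 0.5, 0, 0, 0], [0, -19.5, 27.5, 0.5, 0, 0, 0], [0, -19.5, 27.5, 0.5, 0, 0, 0], [0, -19.5, 27.5, 0.5, 0, 0, 0], [0, 0, 0, 0.5, 0, 0, 0]])

```text
time_s: 14.88
position: [531.1, -130.7, 281.6]
ee_rot: [0.989, 0.15, -0.005, 0.007]
force: [0.4, 0.5, -1.6]
grip_width: 0.174
```

```bash
python3 ret.py
```

```text
[ 531.144 -130.731  281.637] [-0.339  0.324  1.436 -0.018  1.385  0.934] [ 0.386  0.51  -1.615] 0.1743558621788709 14.8833
tool shift [ 8.6 28.9  6.9]
rotvec [ 0.012  0.013 -0.049]
```

Request:
arm_command(steps=[[0, 4.5, 14.5, 0, 0.012, 0.013, -0.049], [0, 4.5, 14.5, 5, 0, 0, 0], [0, 0, 0, 30, 0, 0, 0], [0, 0, 0, 30, 0, 0, 0], [0, 0, 0, 30, 0, 0, 0], [0, 0, 0, 25, 0, 0, 0], [0, 0, 0, 6, 0, 0, 0], [0, 0, 0, 0.5, 0, 0, 0]])

```text
time_s: 15.55
position: [552.8, -161.2, 151.2]
ee_rot: [0.988, 0.156, -0.002, 0.004]
force: [-0.6, 0.2, -2.4]
grip_width: 0.171
```

```bash
sed -i 's/275/100/' ret.py; python3 ret.py
```

```text
[ 552.829 -161.206  151.235] [-0.382  0.493  1.545 -0.011  1.102  0.881] [-0.64   0.184 -2.438] 0.1713821899943735 15.55
tool shift [-2.8 -7.  51.2]
rotvec [ 0.008  0.005 -0.037]
```

Request:
arm_command(steps=[[0, -2.8, -7, 2, 0.008, 0.005, -0.037], [0, 0, 0, 6, 0, 0, 0], [0, 0, 0, 0.5, 0, 0, 0]])

```text
time_s: 15.8
position: [549.9, -155.5, 144.1]
ee_rot: [0.985, 0.172, 0.0, 0.001]
force: [-0.4, -0.6, -3.2]
grip_width: 0.169
```

```bash
python3 ret.py; python3 - <<'E'
from g import *
_,w=wr(ctrl,"w5");tp=ctrl.snapshot("top");sc=ctrl.snapshot("scene")
def px(s,X):
    q=s["intrinsics"]@(s["R"]@np.array(X)+s["t"]);return q[:2]/q[2]
o=[]
for s in(sc,tp,w):
    x,y=(px(s,[546,-157,40])-[33,50]).astype(int);print(x,y);o.append(cv2.resize(s["img"][y:y+100,x:x+66,::-1],(264,400),interpolation=cv2.INTER_CUBIC))
cv2.imwrite("pics/v5.png",np.hstack(o))
E
```

```text
[ 549.942 -155.496  144.081] [-0.379  0.496  1.564 -0.002  1.081  0.847] [-0.399 -0.555 -3.24 ] 0.16856595735108929 15.8
tool shift [-2.  -0.4 44.1]
rotvec [ 0.002  0.    -0.004]
[ 549.942 -155.496  144.081] [-0.379  0.496  1.564 -0.002  1.081  0.847] [-0.399 -0.555 -3.24 ] 0.16856595735108929 15.8
249 119
263 142
224 142
```

View pics/v5.png

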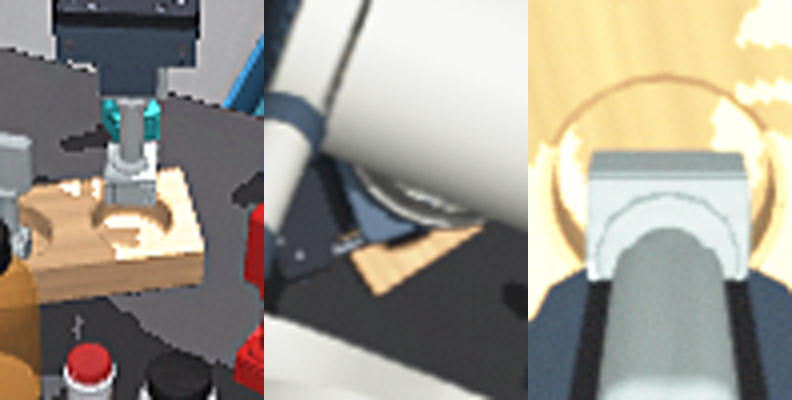

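In the wrist view the well's outline spans 551–775 (centre 663) with its far edge at row ~75. The socket is centred at 668 and its near lower edge is at row ~152.

```bash
python3 - <<'E'
from g import *
s=pickle.load(open("w5.pkl","rb"));C["w5"]=s
Rt=Ro.from_quat(st["ee_rot"]);k=lambda x,y:np.array([(x-528+.5)/4-.5+224,(y+.5)/4-.5+142])
f=lambda u,z:Rt.inv().apply(onz("w5",k(*u),z)-st["position"])[:2]
print("well far edge",f((663,75),32)-[26.5,0],"L/R",f((551,190),32),f((775,190),32))
for L in(87,90):print("rim edge -> key centre",f((668,152),st["position"][2]-L)-[16.2,0])
E
```

```text
[ 550.233 -155.716  144.804] [-0.379  0.495  1.563 -0.002  1.081  0.845] [-0.135 -0.028 -3.828] 0.172884415509858 15.95
well far edge [-3.225 -0.979] L/R [ -3.818 -27.082] [-3.887 25.028]
rim edge -> key centre [-4.33   0.164]
rim edge -> key centre [-5.098  0.161]
```

Request:
arm_command(steps=[[0, 0.3, -1.1, 8, 0, 0, -0.004], [0, 0, 0, 8, 0, 0, 0], [0, 0, 0, 6, 0, 0, 0], [0, 0, 0, 5, 0, 0, 0], [0, 0, 0, 5, 0, 0, 0]])

```text
time_s: 16.37
position: [551.9, -155.4, 112.1]
ee_rot: [0.985, 0.174, 0.002, 0.003]
force: [0.2, -0.5, -3.8]
grip_width: 0.174
```

```bash
python3 ret.py
```

```text
[ 551.853 -155.424  112.058] [-0.377  0.537  1.595 -0.002  1.002  0.846] [ 0.172 -0.472 -3.846] 0.1739336027988914 16.3667
tool shift [-3.9 -1.  12. ]
rotvec [ 0.006 -0.004 -0.001]
```

Request:
arm_command(steps=[[0, -2, 0, 4, 0.003, -0.002, 0], [0, 0, 0, 4, 0.003, -0.002, 0], [0, 0, 0, 3, 0, 0, 0], [0, 0, 0, 2, 0, 0, 0]])

```text
time_s: 16.7
position: [549.5, -156.2, 97.6]
ee_rot: [0.985, 0.173, -0.001, -0.001]
force: [-13.0, 7.1, 62.2]
grip_width: 0.174
```

```bash
python3 ret.py
```

```text
[ 549.55  -156.2     97.602] [-0.382  0.558  1.606  0.     0.98   0.841] [-13.006   7.058  62.159] 0.17395153463731586 16.7
tool shift [-1.5 -0.8 -2.4]
rotvec [-0.002  0.002 -0.001]
```

Request:
arm_command(steps=[[0, 0, 0, -1, 0, 0, 0], [0.25, 0, 0, 0, 0, 0, 0], [0.35, 0, 0, 0, 0, 0, 0], [0.6, 0, 0, 0, 0, 0, 0], [1, 0, 0, 0, 0, 0, 0], [1, 0, 0, 0.4, 0, 0, 0], [1, 0, 0, 0.4, 0, 0, 0], [1, 0, 0, 0.4, 0, 0, 0], [1, 0, 0, 0.4, 0, 0, 0], [1, 0, 0, 0.4, 0, 0, 0], [1, 0, 0, 0.4, 0, 0, 0]])

```text
time_s: 17.62
position: [550.6, -156.7, 96.7]
ee_rot: [0.985, 0.173, 0.0, 0.0]
force: [0.0, -0.0, 0.1]
grip_width: 0.872
```

```bash
python3 ret.py
```

```text
[ 550.602 -156.737   96.656] [-0.382  0.56   1.606  0.     0.976  0.841] [ 0.044 -0.003  0.072] 0.8719044065300989 17.6167
tool shift [-2.3 -1.7 -3.3]
rotvec [ 0.    -0.    -0.002]
```

Released. I'll rise straight up, move clear and take a final look.

Request:
arm_command(steps=[[1, 0, 0, -15, 0, 0, 0], [1, 0, 0, -30, 0, 0, 0], [1, 0, 0, -35, 0, 0, 0], [1, 0, 0, -35, 0, 0, 0], [1, 0, 0, -35, 0, 0, 0], [1, -15, 30, -10, 0, 0, 0], [1, -15, 30, 0, 0, 0, 0], [1, -15, 30, 0, 0, 0, 0], [1, -15, 30, 0, 0, 0, 0], [1, -15, 30, 0, 0, 0, 0], [1, -15, 30, 0, 0, 0, 0], [1, 0, 0, 0, 0, 0, 0], [1, 0, 0, 0, 0, 0, 0]])

```text
time_s: 18.7
position: [525.4, -364.8, 264.7]
ee_rot: [0.985, 0.175, -0.0, 0.001]
force: [0.6, 0.6, -0.5]
grip_width: 1.003
```

```bash
python3 - <<'E'
from g import *
sc=ctrl.snapshot("scene")["img"][:,:,::-1];tp=ctrl.snapshot("top")["img"][:,:,::-1]
f=lambda i,x,y,w,h:cv2.resize(i[y:y+h,x:x+w],(400,300),interpolation=cv2.INTER_CUBIC)
cv2.imwrite("pics/end.png",np.vstack([np.hstack([f(tp,140,140,80,60),f(tp,245,140,80,60)]),np.hstack([f(sc,170,200,100,75),f(sc,190,110,200,150)])]))
E
```

```text
[ 525.404 -364.759  264.707] [-0.7    0.474  1.236 -0.001  1.43   0.52 ] [ 0.588  0.563 -0.459] 1.0029729191199248 18.7
```

View pics/end.png

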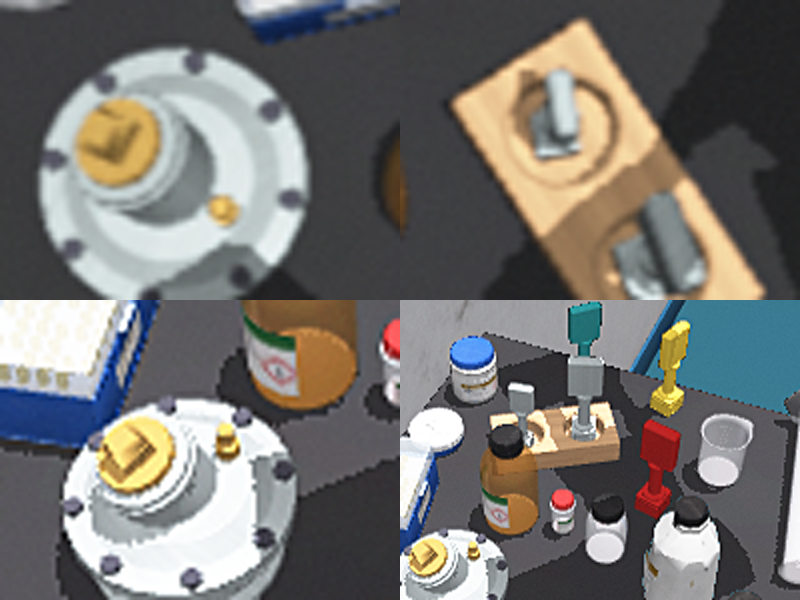

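The key stands upright in its well, the plug is lower in the port, and the neighbouring objects stand where they were. I'm handing in.

```bash
python3 -c "
from rig import ctrl
print(ctrl.close_job())"
```

```text
the job is handed in; nothing more can be done
None
```

I screwed the plug home with the larger key, put the key back upright in its well, and handed the job in at about 19 s of the 54 s allowed. No verdict was reported.

- **Seating:** the key met the plug's flange at about 30 N before any turning. Pictures from all three cameras showed the rim seated and in line.
- **Turning:** I turned the tool clockwise about 1.6 rad, including the socket's play, while pushing. The tool stayed within about 0.02 rad of the port axis. The plug sank about 4.1 mm, which is about 1.36 rad of turn. Then the sinking stopped and the torque rose to 1.2 N m, so I take it to be at its hard stop. I could not read the joint value itself.
- **Return:** the key went down without touching the well's sides. It pressed the floor with 62 N, above the 40 N limit set for the arm or gripper body but carried through the key and below the 120 N wrist limit. I then released it.
- **Last picture:** the key stands upright in its well. The smaller key and the glassware in view stand where they were. The arm is clear and reads no force.

**Disagreement:** the hover pictures put the key about 5 mm higher in the grip than the stand height implied. The contact height on the plug agreed with the stand height, so I went by that.

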